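# Fit the idler roller and push its axle clip home

### The arm

A 6-joint arm with a two-finger parallel gripper is mounted at the origin on the work surface. World frame = base frame: x ahead of the robot, y to its left, z up, the work surface at z = 0. Lengths are in mm, angles in rad, forces in N, time in s.
With the tool pointing down it reaches from about 300 to 775 mm from the base axis. Payload 14.6 kg.
Tool frame: the origin (TCP) lies between the finger pads; the fingertips stand 19 mm ahead of it and the grasp point (between the pads) is the TCP (manip.tcp_to_tips is the distance from the TCP to the fingertips, in mm); x points along the fingers, z is the direction in which the jaws open and shut, and the axes are right-handed (so a half turn about x gives the same grasp; the last joint's range is limited). The gripper opens to 94 mm and grips with 3 to 60 N. Pads are 16 mm wide; open, the fingers measure 119 mm over their backs; the gripper's body (75 mm by 177 mm) begins 78 mm behind the grasp point.
Start: joints at [-0.067, 0.3, 1.521, -0, 1.321, -0.067], TCP at [549.99, -0.002, 224.446] pointing down, gripper open.
Joint ranges: [-3.03, 3.03], [-0.79, 2.21], [0.23, 2.52], [-1.04, 4.18], [0, 3.07], [-2.55, 2.55]. Speed limits (rad/s): [2.22, 2.22, 2.57, 3.14, 3.14, 3.14].

### API

Orientations are given as [roll, pitch, yaw] about the fixed x, y, z axes, in that order (R = Rz(yaw) Ry(pitch) Rx(roll)).
In Python, from cell import manip gives the robot as it stands.
- The arm moves only by the tool jog_arm, never from a script. Its argument "moves" is a list that holds one entry, the list of rows, each a list of 6 numbers: the shift along the world's x, y, z in mm, then the turn, a rotation vector about the world's x, y, z in degrees. In form: [[[dx, dy, dz, wx, wy, wz], ...]]. A call has 1 to 5 rows; each row shifts and turns the pose as measured when the row begins; what a row does not reach is not made up. A row lasts 1/10 s, in which the tool goes at most 50 mm and 8.59 degrees, less where a joint would pass 70% of its speed; a pose out of reach is approached as far as the arm can. A call is refused whole if a number of a shift passes 50 or a number of a turn 8.59, either way. A call with a gripper value outside its range is refused whole. "gripper" is the opening, from -1 (shut) to 1 (fully open), set as the call begins (left out, the last holds). The fingers move at their own pace and stop on an object; "squeeze" is the grip in N (left out, the last holds). Time passes only in rows, so rows that do not move let the fingers close. It gives the time, the measured TCP pose, the force and the opening at its end, in the units of the state.
- manip.read_state(): the state, without advancing time (a new reading comes with each control period).
- manip.camera(name): name is "scene" or "side" or "wrist"; returns (picture, depth): 400x640x3 uint8, blue, green, red; 400x640 float32, mm along the optical axis (not along the pixel's ray), 0 where there is no reading.
- manip.camera_params(name): a dict with "fx", "fy", "cx", "cy" (pixels), "rvec" (rotation vector, rad) and "tvec" (3), from world to camera coordinates, as OpenCV has them. Camera axes: x right, y down, z forward; pixel columns grow to the right and rows downward; lengths in mm; the calibration is good to about 2 mm. The wrist camera is an equidistant fisheye: a pixel r from the principal point sees the ray r / f radians off the axis. A picture is of the moment at which its call begins: read the wrist's pose just before it. camera_params takes no time and is no camera call; for the wrist camera it gives the pose at the moment of the call.
- manip.sign_off(): hands the job in, once; it reports no verdict.
The state is a dict: "clock": time; "joints": joint angles; "qd": joint speeds; "effort": joint torques, N m; "eef_pos": TCP position; "eef_rot": TCP orientation; "wrist_force": force on the tool from outside, world axes, zero at the start; "moment": the same for the moment, N m; "finger_gap": finger opening in mm.
Only numpy, scipy, OpenCV 4.12 (cv2) and the standard library are available. Lean on these libraries where they do the work, as an engineer would, in place of code of your own. Each camera call takes 0.05 s, during which the arm holds its last target. There are 200 camera calls.

### The job

Put the loose aluminium idler roller over the upright axle of the polisher's idler mount so that it sits flat on its shoulder. Then lock it with the steel retaining clip: push the clip sideways into the groove near the top of the axle, gently and without forcing it (over 20 N on the axle would spoil it), until it snaps fully home and stays there by itself. Leave the other things on the bench where they are.

Things in the scene. Friction and masses are not known exactly. Their poses are not given: they have to be found in the camera images.
- mount: Idler mount fixed to the bench: grey block 130 x 100 x 28 mm, origin under its centre, z up. On it, 15 mm from the centre towards its own +x, a round shoulder (42 mm wide, top 32 mm above the bench) carries the upright steel axle, 24 mm in diameter, with one square-edged ring groove near its top: floor 14 mm in diameter, 6.5 mm high. The axle does not move.
- axle (a point): Axle's axis at the shoulder's top, 32 mm above the bench; the roller's underside comes here. The axle's height is set by a screw and NOT measured: the groove's lower edge is 24 to 39 mm above this point. Above the groove is an 8 mm high head, 24 mm wide (last 1.5 mm tapers to a 21 mm flat top), so the top is always 14.5 mm above the lower edge. Feel for it, e.g. by touching the top.
- roller: Loose aluminium ring, outer diameter 54 mm, bore 28 mm, height 22 mm, 80 to 170 g, standing on the bench on one end; origin at the centre of its underside, z along its axis. Both ends are alike. On the axle it has 2 mm of play all round, and later floats up and down below the clip.
- clip: Loose dark steel clip lying flat, 40 g: a fork 4.5 mm thick, mouth open to its own +x, z up. Origin on the underside, at the centre of the opening; home when it is on the axle's axis; it may enter from any side. Behind the opening is a flat bridge, x = -7.5 to -42 mm, 18 mm wide (26 mm at x = -10 to -16 mm); its front edge meets the groove floor when home.
- clip_mouth (a point): Underside of the clip, midway between the noses of its two sprung legs (x = +5.6 mm; legs end at x = +12, outer width 30 mm). Noses: 3 mm radius, 11.4 mm between them. The groove floor spreads them (about 2 N per mm each, 4 to 10 N push) and snap behind it. The axle's full 24 mm stops them: origin then 16 to 18 mm short of the axis; in the groove they first touch at 10.5 mm.
- clip_tab (a point): Centre of the clip's upright grip tab: a block 20 mm (x) by 12 mm (y) standing 26 mm above the clip's upper face, at x = -32 mm of the clip; this point is 17.5 mm above the clip's underside. Grip it from above by its 12 mm width (fingers closing along the clip's y).
- spacer: Loose steel spacer ring, 38 mm outer diameter, 16 mm bore, 12 mm high; not needed; origin under its centre.
- cup: Loose paper cup, 72 mm wide, 75 mm high; origin under its centre.
- screwdriver: Loose screwdriver with a red handle, 160 mm long along its x; origin at its middle, underside.
- tin: Loose tin can, 60 mm diameter, 85 mm high; origin under its centre.
- marker: Loose marker pen, 10 mm thick, 120 mm long along its x; origin at its middle.
- spectacles: Loose folded spectacle frame standing on its rims, 128 mm (y) x 20 mm (x) x 40 mm; origin under it.
- lens_case: Loose black spectacle case, 70 x 160 x 35 mm; origin under its centre.
There are look-alikes about, which are no part of the job. What is meant by the roller is not green or turquoise, and is the larger of those in its own colour.

How it is judged:
By the outcome, as a careful person would: the job done as asked, in the order asked, and still so for the second after the job is handed in, with the robot touching nothing.
It also fails if it takes over 67 s, if anything falls off the work surface, if the arm or the gripper's body presses on something with over 40 N, if the wrist force passes 120 N, or if a joint passes its speed limit or range.

## Working session

There is one attempt and no reset: what is moved stays moved. The work goes in short steps, Python scripts to look and compute and a tool call to move; the robot and the scene stay as the last step left them, time stands still between calls to the robot, and variables do not carry over. Pictures are saved under pics/ and viewed, about 8 in all and at most 12, crops included, and the job is handed in when it is done.

Besides the shell and the picture viewer there is one more tool, called after "Request:" as a command line: name --argument value ..., lists and objects as JSON in quotes. jog_arm: Moves the arm, as the interface text tells. Its arguments: {"type":"object","properties":{"moves":{"type":"array","items":{"type":"array","items":{"type":"array","items":{"type":"number"}}}},"gripper":{"type":"number"},"squeeze":{"type":"number"}},"required":["moves"]}

```bash
mkdir -p pics; ls
cat > h.py <<'E'
import numpy as np, cv2
from cell import manip
def grab(n,save=None):
    P=manip.camera_params(n); im,d=manip.camera(n)
    if save: cv2.imwrite('pics/'+save,im)
    return P,im,d
def RT(P): return cv2.Rodrigues(np.array(P['rvec'],float))[0],np.array(P['tvec'],float).ravel()
def pts(P,d):  # pinhole depth -> world
    R,t=RT(P); v,u=np.indices(d.shape); c=np.dstack([(u-P['cx'])/P['fx']*d,(v-P['cy'])/P['fy']*d,d])
    return (c-t)@R
def ray(P,u,v,z,fish=False):
    R,t=RT(P); a=np.array([(u-P['cx'])/P['fx'],(v-P['cy'])/P['fy']])
    if fish:
        r=np.linalg.norm(a); c=np.array([*(a/max(r,1e-9)*np.sin(r)),np.cos(r)])
    else: c=np.array([*a,1])
    o=-R.T@t; w=R.T@c
    return o+w*(z-o[2])/w[2]
def st():
    s=manip.read_state(); print({k:np.round(s[k],2).tolist() for k in('clock','eef_pos','eef_rot','wrist_force','finger_gap')}); return s
E
python3 - <<'E'
from h import *
s=st()
out=[]
for n in('scene','side','wrist'):
    P,im,d=grab(n,n+'0.png'); print(n,P); np.savez(n+'0',im=im,d=d,**P)
E
```

```text
pics
{'clock': 0.0, 'eef_pos': [549.76, 0.01, 223.88], 'eef_rot': [3.09, 1.57, 3.09], 'wrist_force': [0.08, 0.39, -0.18], 'finger_gap': 93.84}
scene {'fx': 375.1721765819346, 'fy': 375.1721765819346, 'cx': 325.3102223373674, 'cy': 202.08320701266993, 'rvec': array([ 2.25197413,  0.83591042, -0.3230971 ]), 'tvec': array([-487.6989245 , -230.62984989, 1053.72801255])}
side {'fx': 433.41896621413474, 'fy': 433.41896621413474, 'cx': 326.4093114814653, 'cy': 203.08127623084215, 'rvec': array([ 0.98722744, -2.34193597,  1.13537524]), 'tvec': array([461.45801587, 278.15273261, 655.84506662])}
wrist {'fx': 309.70691628693146, 'fy': 309.70691628693146, 'cx': 316.98634928349134, 'cy': 203.97718703206166, 'rvec': array([-2.89009616e+00, -3.30143069e-04,  9.28644004e-04]), 'tvec': array([-549.48657751,  -25.96236662,  390.83378688])}
```

View pics/scene0.png

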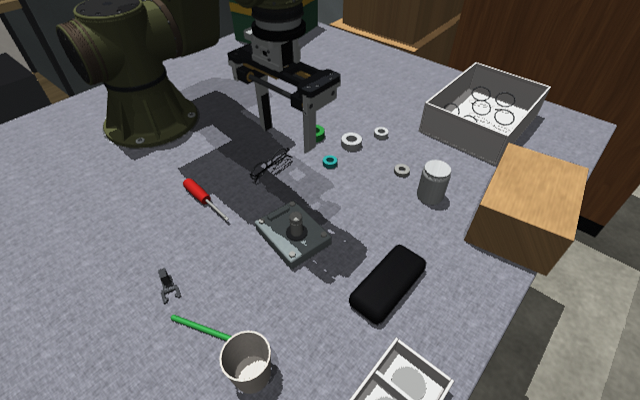

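View pics/side0.png

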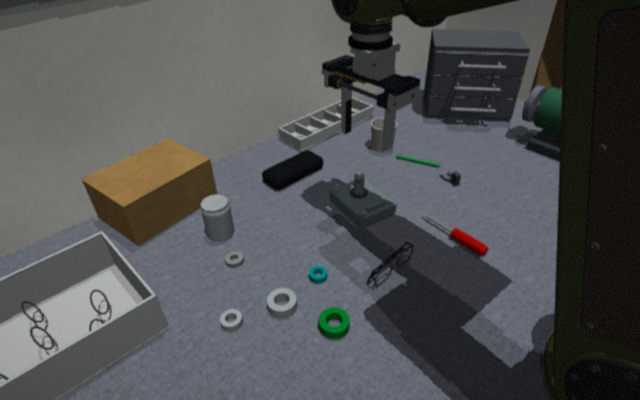

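View pics/wrist0.png

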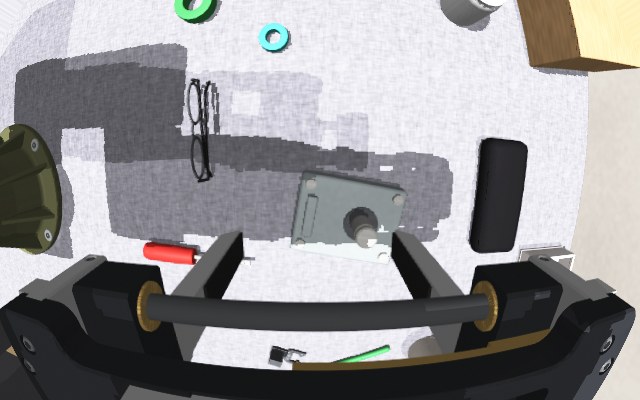

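Scene view candidates for the roller: large silver ring (351,141), small silver ring (381,131), green (318,131), turquoise (330,161) and the darker spacer (402,169). The large silver ring fits, being neither green nor turquoise and the larger in its colour. Clip at (168,285), axle at (296,225).

Run:
```python
from h import *
for n,boxes in(('scene',dict(roller=(338,130,365,154),small=(372,124,391,140),spacer=(392,162,412,177),clip=(155,262,185,305),axle=(280,205,312,245),turq=(320,152,340,170))),('side',dict(roller=(262,285,302,320),small=(216,305,246,332),spacer=(222,248,246,268),clip=(435,165,465,190),axle=(345,165,375,205)))):
    f=np.load(n+'0.npz'); W=pts(f,f['d'])
    for k,(a,b,c,e) in boxes.items():
        w=W[b:e,a:c].reshape(-1,3); w=w[(f['d'][b:e,a:c].ravel()>0)]
        zt=np.percentile(w[:,2],98); 
        lo=3 if k not in('axle',) else 38
        q=w[w[:,2]>lo]
        t=q[q[:,2]>zt-5] if k!='clip' else q
        if len(t)<4: print(n,k,zt,'few'); continue
        r=cv2.minAreaRect(t[:,:2].astype(np.float32))
        print(n,k,'ztop',zt.round(1),'mean',t.mean(0).round(1),'rect',np.round(r[0],1),np.round(r[1],1),round(r[2],1),len(t))
f=np.load('scene0.npz');im=f['im']
a=cv2.resize(im[110:185,300:425],None,fx=5,fy=5,interpolation=cv2.INTER_CUBIC)[:,:625]
b=cv2.resize(im[255:310,140:200],None,fx=4,fy=4,interpolation=cv2.INTER_CUBIC)
c=np.zeros((600,640,3),np.uint8);c[:375,:625]=a;c[378:598,:240]=b
cv2.imwrite('pics/crop1.png',c)
# axle top from wrist view
```

```text
scene roller ztop 22.5 mean [492.7 276.8  20.8] rect [492.4 277.6] [51.6 52.4] 4.0 177
scene small ztop 15.5 mean [527.1 362.8  14. ] rect [526.9 363.4] [36.7 35.7] 67.6 90
scene spacer ztop 12.5 mean [649.7 273.2  10.6] rect [648.3 274.7] [35.7 37.1] 67.1 129
scene clip ztop 29.9 mean [ 499.2 -274.8   13.3] rect [ 502.3 -276.5] [29.5 54.3] 70.4 280
scene axle ztop 77.5 mean [604.7 -45.5  76.5] rect [604.5 -44.6] [23.5 23.6] 16.3 114
scene turq ztop 15.7 mean [499.6 182.1  13.6] rect [499.2 183. ] [34.2 33.5] 26.3 96
side roller ztop 22.0 mean [487.9 281.7  20.3] rect [489.3 281.3] [52.2 52.9] 79.1 439
side small ztop 15.7 mean [522.6 367.3  13.9] rect [523.6 367.1] [37.2 37. ] 18.8 264
side spacer ztop 12.0 mean [645.5 277.3  10.2] rect [646.1 277. ] [37.6 36.3] 31.3 178
side clip ztop 28.8 mean [ 492.  -267.9   15.7] rect [ 517.2 -279.3] [28.  94.8] 60.6 129
side axle ztop 76.0 mean [600.9 -41.   75.2] rect [602.2 -42.6] [23.3 25.1] 31.2 71
```

View pics/crop1.png

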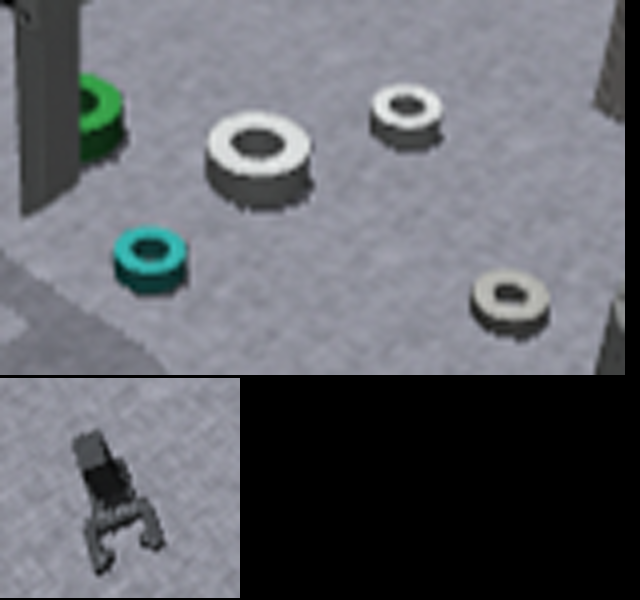

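The crop shows the large silver ring (scene pixel 351,141) clearly bigger than the small silver one, so that is the roller. The clip's mouth points to the bottom right of the image and its tab is at the upper left. Moving to the roller.

Request:
jog_arm --moves '[[[-12, 50, -10, 0, 0, 0], [-12, 50, -10, 0, 0, 0], [-12, 50, -10, 0, 0, 0], [-12, 50, -10, 0, 0, 0], [-12, 50, -10, 0, 0, 0]]]' --gripper 1 --squeeze 20

```text
clock: 0.65
eef_pos: [491.3, 239.5, 175.2]
eef_rot: [-1.164, 1.57, -1.174]
wrist_force: [0.4, -0.3, -0.5]
finger_gap: 94.5
```

Request:
jog_arm --moves '[[[0, 30, 0, 0, 0, 0], [0, 0, 0, 0, 0, 0]]]'

```text
clock: 0.85
eef_pos: [488.4, 275.1, 173.4]
eef_rot: [-2.643, 1.568, -2.648]
wrist_force: [-0.3, -0.6, 0.7]
finger_gap: 94.2
```

Run:
```python
from h import *
s=st(); R=cv2.Rodrigues
P,im,d=grab('wrist','w1.png'); np.savez('w1',im=im,d=d,**P)
Rm,t=RT(P); print('cam',(-Rm.T@t).round(1))
from scipy.spatial.transform import Rotation as Ro
M=Ro.from_euler('xyz',s['eef_rot']).as_matrix(); print(M.round(3))
for p in ([491,279,22],list(s['eef_pos']),[s['eef_pos'][0],s['eef_pos'][1],22]):
    c=Rm@np.array(p)+t; r=np.hypot(c[0],c[1]); th=np.arctan2(r,c[2]); print(p,(P['cx']+P['fx']*th*c[0]/r).round(1),(P['cy']+P['fy']*th*c[1]/r).round(1))
```

```text
{'clock': 0.85, 'eef_pos': [488.45, 275.11, 173.37], 'eef_rot': [-2.64, 1.57, -2.65], 'wrist_force': [-0.29, -0.65, 0.69], 'finger_gap': 94.2}
cam [488.9 347.5 334. ]
[[-0.002  0.004  1.   ]
 [-0.001  1.    -0.004]
 [-1.    -0.001 -0.002]]
[491, 279, 22] 319.9 192.6
[np.float64(488.44729722857375), np.float64(275.1068947438704), np.float64(173.36612653398083)] 317.3 256.8
[np.float64(488.44729722857375), np.float64(275.1068947438704), 22] 317.5 196.3
```

View pics/w1.png

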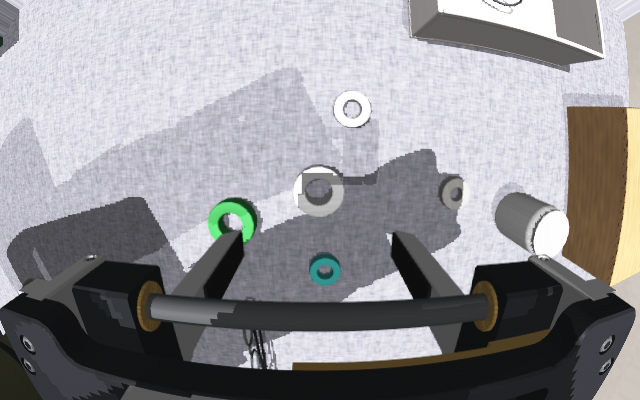

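The roller is at (320,190) in the wrist view, the green ring at (232,222), and the fingers are near x=230 and x=400. Measuring the centre and clearance.

```bash
cat >> h.py <<'E'
def wpts(P,d):
    R,t=RT(P); v,u=np.indices(d.shape); a=(u-P['cx'])/P['fx'];b=(v-P['cy'])/P['fy']; th=np.hypot(a,b)+1e-9
    k=np.tan(th)/th; return (np.dstack([a*k*d,b*k*d,d])-t)@R
def circ(xy):
    A=np.c_[2*xy,np.ones(len(xy))]; s=np.linalg.lstsq(A,(xy**2).sum(1),rcond=None)[0]; return s[:2],np.sqrt(s[2]+s[0]**2+s[1]**2)
def ringfit(W,ok,c,rad,z0,z1):
    m=ok&(np.hypot(W[...,0]-c[0],W[...,1]-c[1])<rad)&(W[...,2]>z0)&(W[...,2]<z1)
    p=W[m][:,:2].astype(np.float32); cc,r=cv2.minEnclosingCircle(p)
    return np.round(cc,1),round(r,1),p.mean(0).round(1),W[m][:,2].mean().round(1),len(p)
E
python3 - <<'E'
from h import *
f=np.load('w1.npz');W=wpts(f,f['d']);ok=f['d']>0
print('roller',ringfit(W,ok,(491,279),40,17,27)); print('roller',ringfit(W,ok,(491,279),40,20,27))
print('small',ringfit(W,ok,(525,365),30,10,20)); print('spacer',ringfit(W,ok,(647,275),30,8,17))
g=ray(f,232,218,22,True);print('green',g.round(1),ringfit(W,ok,g,45,15,30))
# hole by colour edges: Hough-free: ellipse of bench through bore
E
```

```text
roller (array([489.6, 279.8]), 27.4, array([489.1, 280.4], dtype=float32), np.float64(22.2), 1520)
roller (array([489.1, 279.8]), 27.1, array([489.2, 280.3], dtype=float32), np.float64(22.3), 1476)
small (array([523.9, 365.3]), 19.4, array([523.6, 365.2], dtype=float32), np.float64(15.9), 780)
spacer (array([646.5, 276.1]), 19.3, array([645.1, 276.4], dtype=float32), np.float64(12.0), 642)
green [395.9 251.5  22. ] (array([393. , 244.4]), 27.4, array([394.9, 250.6], dtype=float32), np.float64(21.7), 1055)
```

Request:
jog_arm --moves '[[[1, 5, -35, 0, 0, 0], [0, 0, -35, 0, 0, 0], [0, 0, -35, 0, 0, 0], [0, 0, -25, 0, 0, 0], [0, 0, 0, 0, 0, 0]]]'

```text
clock: 1.4
eef_pos: [490.5, 274.1, 40.1]
eef_rot: [-2.002, 1.569, -2.01]
wrist_force: [-0.5, 0.8, 0.3]
finger_gap: 93.8
```

Request:
jog_arm --moves '[[[-1, 6, -8, 0, 0, 0], [0, 0, -7, 0, 0, 0], [0, 0, 0, 0, 0, 0]]]'

```text
clock: 1.7
eef_pos: [491.1, 279.7, 26.9]
eef_rot: [-0.173, 1.569, -0.183]
wrist_force: [0.3, 0.1, -0.2]
finger_gap: 94.2
```

Run:
```python
from h import *
st();st();P,im,d=grab('wrist','w2.png');st()
W=wpts(P,d);print(ringfit(W,d>0,(490,280),29,19,26))
```

```text
{'clock': 1.7, 'eef_pos': [491.07, 279.67, 26.88], 'eef_rot': [-0.17, 1.57, -0.18], 'wrist_force': [0.28, 0.08, -0.17], 'finger_gap': 94.16}
{'clock': 1.7, 'eef_pos': [491.07, 279.67, 26.88], 'eef_rot': [-0.17, 1.57, -0.18], 'wrist_force': [0.28, 0.08, -0.17], 'finger_gap': 94.16}
{'clock': 1.75, 'eef_pos': [491.32, 279.83, 27.42], 'eef_rot': [0.01, 1.57, 0.0], 'wrist_force': [-0.03, 0.36, 0.2], 'finger_gap': 94.37}
(array([489.3, 279.7]), 27.3, array([489.3, 281.6], dtype=float32), np.float64(22.2), 4470)
```

Request:
jog_arm --moves '[[[-2, 0, -4, 0, 0, 0], [0, 0, 0, 0, 0, 0], [0, 0, 0, 0, 0, 0], [0, 0, 0, 0, 0, 0], [0, 0, 0, 0, 0, 0]]]' --gripper -1 --squeeze 25

```text
clock: 2.25
eef_pos: [490.1, 280.3, 25.3]
eef_rot: [0.262, 1.565, 0.253]
wrist_force: [0.8, -1.0, -0.9]
finger_gap: 57.5
```

Request:
jog_arm --moves '[[[0, 0, 0, 0, 0, 0], [0, 0, 0, 0, 0, 0], [0, 0, 0, 0, 0, 0]]]'

```text
clock: 2.55
eef_pos: [490.0, 280.3, 25.3]
eef_rot: [0.266, 1.565, 0.256]
wrist_force: [-0.6, 0.1, -0.7]
finger_gap: 52.7
```

Request:
jog_arm --moves '[[[0, 0, 30, 0, 0, 0], [0, 0, 40, 0, 0, 0], [5, -20, 45, 0, 0, 0], [20, -45, 30, 0, 0, 0], [20, -45, 0, 0, 0, 0]]]'

```text
clock: 3.05
eef_pos: [530.0, 175.8, 170.3]
eef_rot: [-0.503, 1.569, -0.506]
wrist_force: [0.7, -0.6, -1.7]
finger_gap: 52.7
```

Request:
jog_arm --moves '[[[20, -46, 0, 0, 0, 0], [20, -46, 0, 0, 0, 0], [15, -46, 0, 0, 0, 0], [5, -40, 0, 0, 0, 0], [0, 0, 0, 0, 0, 0]]]'

```text
clock: 3.55
eef_pos: [591.3, -11.5, 171.2]
eef_rot: [-0.34, 1.566, -0.345]
wrist_force: [0.2, 0.6, -2.8]
finger_gap: 53.0
```

Run:
```python
from h import *
st()
f=np.load('wrist0.npz')
def ax(f):
    W=wpts(f,f['d']);ok=f['d']>0
    for b in((72,80),(60,80)): print('axle',ringfit(W,ok,(603,-43),22,*b))
    m=ok&(np.abs(W[...,0]-600)<100)&(np.abs(W[...,1]+43)<80)&(W[...,2]>22)&(W[...,2]<30.5)
    r=cv2.minAreaRect(W[m][:,:2].astype(np.float32));print('block',r,m.sum())
ax(f)
P,im,d=grab('wrist','w3.png');np.savez('w3',im=im,d=d,**P);ax(dict(P,d=d))
```

```text
{'clock': 3.55, 'eef_pos': [591.28, -11.5, 171.21], 'eef_rot': [-0.34, 1.57, -0.35], 'wrist_force': [0.16, 0.6, -2.81], 'finger_gap': 53.05}
axle (array([601.8, -43.7]), 12.5, array([601.4, -42.8], dtype=float32), np.float64(77.6), 406)
axle (array([601.8, -43.7]), 12.5, array([601. , -41.8], dtype=float32), np.float64(75.7), 474)
block ((587.6468505859375, -40.28205871582031), (100.18077850341797, 131.37550354003906), 79.65868377685547) 6225
axle (array([599.9, -44. ]), 11.5, array([599.5, -43.6], dtype=float32), np.float64(77.7), 431)
axle (array([599.9, -44. ]), 11.5, array([599.2, -43.3], dtype=float32), np.float64(77.2), 450)
block ((587.1488647460938, -40.18606948852539), (99.3497314453125, 130.6595458984375), 79.34534454345703) 4839
```

View pics/w3.png

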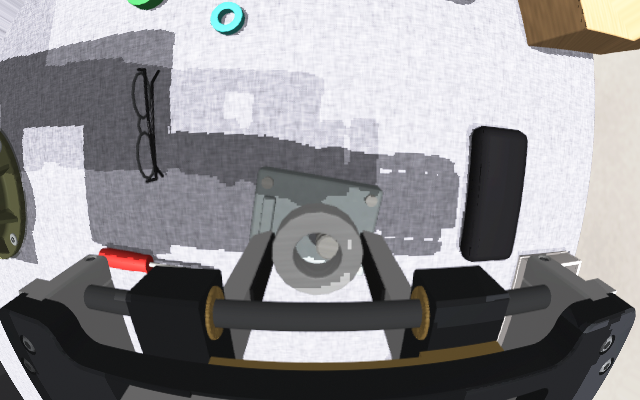

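The wrist view shows the roller held level at (317,250) with the axle visible through its bore at (325,243).

Run:
```python
from h import *
f=np.load('w3.npz');W=wpts(f,f['d']);ok=f['d']>0
print(ringfit(W,ok,(591,-11),29,160,175))
m=ok&(np.hypot(W[...,0]-591,W[...,1]+11)<24)&(W[...,2]>160)&(W[...,2]<175)
# bore: inner edge
q=W[m]; print(q[:,2].min(),q[:,2].max()); c=np.array([590.5,-11.5])
for _ in range(4):
    a=np.arctan2(*(q[:,:2]-c).T[::-1]); r=np.hypot(*(q[:,:2]-c).T); b=np.digitize(a,np.linspace(-np.pi,np.pi,37))
    e=np.array([q[b==i][r[b==i].argmin(),:2] for i in range(1,37) if (b==i).any()]); c,R=circ(e)
print('bore',c,R)
```

```text
(array([591. , -10.3]), 28.8, array([591.1, -10. ], dtype=float32), np.float64(167.7), 5038)
160.0058786052297 170.2451289090391
bore [591.13272036 -11.89520555] 13.70709580301068
```

Request:
jog_arm --moves '[[[11, -32, -25, 0, 0, 0], [0, 0, -25, 0, 0, 0], [0, 0, 0, 0, 0, 0]]]'

```text
clock: 3.9
eef_pos: [602.3, -40.2, 120.2]
eef_rot: [-0.071, 1.566, -0.074]
wrist_force: [-0.1, -0.1, -2.0]
finger_gap: 53.2
```

```bash
cat >> h.py <<'E'
def bore(W,ok,c,z0,z1):
    c=np.array(c,float); m=ok&(np.hypot(W[...,0]-c[0],W[...,1]-c[1])<24)&(W[...,2]>z0)&(W[...,2]<z1); q=W[m]
    for _ in range(4):
        a=np.arctan2(*(q[:,:2]-c).T[::-1]); r=np.hypot(*(q[:,:2]-c).T); b=np.digitize(a,np.linspace(-np.pi,np.pi,37))
        e=np.array([q[b==i][r[b==i].argmin(),:2] for i in range(1,37) if (b==i).any()]); c,R=circ(e)
    return c.round(1),R.round(1)
E
python3 - <<'E'
from h import *
p=st()['eef_pos']
P,im,d=grab('wrist','w4.png');W=wpts(P,d);ok=d>0
print('bore',bore(W,ok,p[:2],p[2]-7,p[2]+1)); print('axle',ringfit(W,ok,(602,-43.5),14,73,81))
st()
E
```

```text
{'clock': 3.9, 'eef_pos': [602.29, -40.17, 120.24], 'eef_rot': [-0.07, 1.57, -0.07], 'wrist_force': [-0.11, -0.07, -1.97], 'finger_gap': 53.16}
bore (array([602.2, -40.6]), np.float64(13.8))
axle (array([601.6, -47.1]), 11.3, array([602., -48.], dtype=float32), np.float64(77.8), 492)
{'clock': 3.95, 'eef_pos': [603.08, -40.33, 122.21], 'eef_rot': [-0.12, 1.56, -0.12], 'wrist_force': [-0.54, 0.19, -1.87], 'finger_gap': 53.09}
```

Request:
jog_arm --moves '[[[-1, -3, -8, 0, 0, 0], [0, 0, -6, 0, 0, 0], [0, 0, 0, 0, 0, 0]]]'

```text
clock: 4.25
eef_pos: [602.9, -41.4, 110.3]
eef_rot: [-0.107, 1.56, -0.107]
wrist_force: [0.2, -0.7, -1.7]
finger_gap: 52.9
```

Run:
```python
from h import *
p=st()['eef_pos']
P,im,d=grab('wrist');W=wpts(P,d);ok=d>0
print('bore',bore(W,ok,p[:2],p[2]-7,p[2]+1)); print('axle',ringfit(W,ok,(602,-43.5),14,73,81))
cv2.imwrite('pics/w5.png',cv2.resize(im[200:330,230:410],None,fx=3,fy=3))
```

```text
{'clock': 4.25, 'eef_pos': [602.91, -41.43, 110.29], 'eef_rot': [-0.11, 1.56, -0.11], 'wrist_force': [0.21, -0.75, -1.67], 'finger_gap': 52.86}
bore (array([602.8, -41.8]), np.float64(13.7))
axle (array([601.9, -45.5]), 11.5, array([602.2, -46.8], dtype=float32), np.float64(77.9), 650)
```

View pics/w5.png

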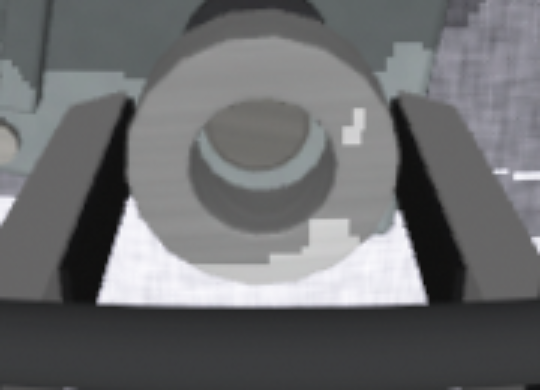

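Run:
```python
from h import *
st();P=manip.camera_params('wrist')
for z in(76.2,77.7):
    e=np.array([ray(P,u/3+230,v/3+200,z,True)[:2] for u,v in((205,132),(222,152),(238,163),(257,168),(275,165),(293,153),(310,132))]); print(z,e.round(1).tolist(),circ(e))
```

```text
{'clock': 4.3, 'eef_pos': [603.04, -41.46, 110.68], 'eef_rot': [-0.11, 1.56, -0.11], 'wrist_force': [0.08, 0.28, -1.53], 'finger_gap': 52.82}
76.2 [[590.7, -47.4], [594.4, -52.3], [598.1, -55.1], [602.4, -56.4], [606.5, -55.6], [610.6, -52.7], [614.4, -47.5]] (array([602.61761868, -43.81055933]), np.float64(12.254798812777146))
77.7 [[590.7, -46.8], [594.5, -51.7], [598.1, -54.4], [602.4, -55.7], [606.5, -55.0], [610.5, -52.0], [614.3, -46.9]] (array([602.6054333 , -43.23591553]), np.float64(12.160565779532915))
```

Request:
jog_arm --moves '[[[-0.5, -2, 0, 0, 0, 0], [0, 0, 0, 0, 0, 0]]]'

```text
clock: 4.5
eef_pos: [602.8, -43.3, 111.7]
eef_rot: [-0.108, 1.558, -0.107]
wrist_force: [-0.2, -0.3, -2.9]
finger_gap: 53.1
```

Request:
jog_arm --moves '[[[0, 0, -5, 0, 0, 0], [0, 0, -5, 0, 0, 0], [0, 0, 0, 0, 0, 0]]]'

```text
clock: 4.8
eef_pos: [603.0, -43.4, 101.3]
eef_rot: [-0.11, 1.557, -0.109]
wrist_force: [0.1, -0.6, -1.6]
finger_gap: 52.9
```

Request:
jog_arm --moves '[[[-0.4, 0, -4, 0, 0.7, 0], [0, 0, -5, 0, 0, 0], [0, 0, 0, 0, 0, 0]]]'

```text
clock: 5.1
eef_pos: [602.4, -43.3, 91.2]
eef_rot: [-1.974, 1.569, -1.974]
wrist_force: [-0.0, 0.2, -1.5]
finger_gap: 52.8
```

Request:
jog_arm --moves '[[[0, 0, -8, 0, 0, 0], [0, 0, -8, 0, 0, 0], [0, 0, 0, 0, 0, 0]]]'

```text
clock: 5.4
eef_pos: [602.3, -43.3, 73.5]
eef_rot: [-2.157, 1.569, -2.156]
wrist_force: [-0.5, 0.7, -1.9]
finger_gap: 52.5
```

Request:
jog_arm --moves '[[[0, 0, -7, 0, 0, 0], [0, 0, -6, 0, 0, 0], [0, 0, 0, 0, 0, 0]]]'

```text
clock: 5.7
eef_pos: [602.2, -43.3, 59.1]
eef_rot: [-2.317, 1.569, -2.317]
wrist_force: [0.2, 0.8, -1.5]
finger_gap: 53.2
```

Request:
jog_arm --moves '[[[0, 0, -2, 0, 0, 0], [0, 0, -1, 0, 0, 0], [0, 0, 0, 0, 0, 0]]]'

```text
clock: 6.0
eef_pos: [602.7, -43.3, 57.5]
eef_rot: [-1.499, 1.569, -1.498]
wrist_force: [-1.0, 0.5, -1.8]
finger_gap: 53.0
```

Request:
jog_arm --moves '[[[0, 0, 0, 0, 0, 0], [0, 0, 0, 0, 0, 0], [0, 0, 0, 0, 0, 0], [0, 0, 0, 0, 0, 0], [0, 0, 0, 0, 0, 0]]]' --gripper 0.7

```text
clock: 6.5
eef_pos: [603.2, -43.4, 58.1]
eef_rot: [-0.732, 1.568, -0.732]
wrist_force: [0.5, -0.6, -0.6]
finger_gap: 80.0
```

Request:
jog_arm --moves '[[[0, 0, 20, 0, 0, 0], [0, 0, 20, 0, 0, 0], [0, 0, 10, 0, 0, 0], [0, 0, 0, 0, 0, 0]]]'

```text
clock: 6.9
eef_pos: [602.7, -43.4, 108.9]
eef_rot: [-1.396, 1.569, -1.396]
wrist_force: [-0.6, -0.5, -0.4]
finger_gap: 79.7
```

Request:
jog_arm --moves '[[[0, 0, 0, 0, 0, 0], [0, 0, 0, 0, 0, 0], [0, 0, 0, 0, 0, 0], [0, 0, 0, 0, 0, 0], [0, 0, 0, 0, 0, 0]]]' --gripper -1

```text
clock: 7.4
eef_pos: [601.7, -43.2, 105.8]
eef_rot: [-2.868, 1.567, -2.868]
wrist_force: [-0.3, -0.4, -0.7]
finger_gap: 43.1
```

Request:
jog_arm --moves '[[[0, 0, 0, 0, 0, 0], [0, 0, 0, 0, 0, 0], [0, 0, 0, 0, 0, 0], [0, 0, 0, 0, 0, 0], [0, 0, 0, 0, 0, 0]]]'

```text
clock: 7.9
eef_pos: [601.6, -43.2, 105.4]
eef_rot: [-2.92, 1.567, -2.919]
wrist_force: [-0.3, 0.3, -0.4]
finger_gap: 3.5
```

Run:
```python
from h import *
z=[]
for i in range(4):
    p=st()
    P,im,d=grab('wrist');W=wpts(P,d);ok=d>0
    print('roller',ringfit(W,ok,(602,-43.5),29,48,58)); m=ok&(np.hypot(W[...,0]-602,W[...,1]+43.5)<8)&(W[...,2]>70)&(W[...,2]<84); print('top',np.median(W[m][:,2]) if m.any() else None)
```

```text
{'clock': 7.9, 'eef_pos': [601.58, -43.22, 105.43], 'eef_rot': [-2.92, 1.57, -2.92], 'wrist_force': [-0.35, 0.32, -0.41], 'finger_gap': 3.48}
roller (array([602.5, -43.9]), 27.1, array([603. , -34.6], dtype=float32), np.float64(54.0), 2201)
top 77.76505180837341
{'clock': 7.95, 'eef_pos': [601.59, -43.23, 105.43], 'eef_rot': [-2.92, 1.57, -2.92], 'wrist_force': [-0.34, -0.16, 0.81], 'finger_gap': 1.48}
roller (array([602.6, -43.8]), 27.0, array([603., -35.], dtype=float32), np.float64(54.0), 2254)
top 77.80288277426055
{'clock': 8.0, 'eef_pos': [601.59, -43.22, 105.46], 'eef_rot': [-2.91, 1.57, -2.91], 'wrist_force': [0.25, -0.69, -0.75], 'finger_gap': 0.25}
roller (array([602.4, -43.8]), 27.1, array([603. , -35.1], dtype=float32), np.float64(54.0), 2268)
top 77.92244342047188
{'clock': 8.05, 'eef_pos': [601.59, -43.22, 105.44], 'eef_rot': [-2.92, 1.57, -2.92], 'wrist_force': [0.77, 0.69, 0.19], 'finger_gap': 0.36}
roller (array([602.5, -43.9]), 27.0, array([603., -35.], dtype=float32), np.float64(54.0), 2267)
top 77.70172255202245
```

Request:
jog_arm --moves '[[[0, 0, -6, 0, 0, 0], [0, 0, 0, 0, 0, 0]]]'

```text
clock: 8.3
eef_pos: [601.5, -43.2, 98.9]
eef_rot: [-2.913, 1.567, -2.913]
wrist_force: [-0.2, -0.5, -0.1]
finger_gap: 0.7
```

Request:
jog_arm --moves '[[[0, 0, -0.7, 0, 0, 0], [0, 0, -0.5, 0, 0, 0]]]'

```text
clock: 8.5
eef_pos: [601.7, -43.2, 98.2]
eef_rot: [-2.88, 1.567, -2.88]
wrist_force: [-6.0, 0.8, 10.8]
finger_gap: 0.7
```

Request:
jog_arm --moves '[[[0, 0, -0.5, 0, 0, 0], [0, 0, 0, 0, 0, 0]]]'

```text
clock: 8.7
eef_pos: [601.7, -43.2, 98.4]
eef_rot: [-2.854, 1.567, -2.854]
wrist_force: [-0.4, 0.2, -0.1]
finger_gap: 0.5
```

Run:
```python
from h import *
print(manip.tcp_to_tips, [x for x in dir(manip) if x[0]!='_']); st()
```

```text
19.0 ['Unreachable', 'camera', 'camera_params', 'read_state', 'sign_off', 'tcp_to_tips']
{'clock': 8.7, 'eef_pos': [601.69, -43.22, 98.39], 'eef_rot': [-2.85, 1.57, -2.85], 'wrist_force': [-0.4, 0.18, -0.13], 'finger_gap': 0.5}
```

Request:
jog_arm --moves '[[[0, 0, -0.4, 0, 0, 0]]]'

```text
clock: 8.8
eef_pos: [601.8, -43.2, 98.2]
eef_rot: [-2.803, 1.568, -2.803]
wrist_force: [-2.9, 0.1, 5.1]
finger_gap: 0.4
```

Request:
jog_arm --moves '[[[0, 0, -0.3, 0, 0, 0]]]'

```text
clock: 8.9
eef_pos: [601.8, -43.3, 98.2]
eef_rot: [-2.778, 1.568, -2.778]
wrist_force: [-3.8, -0.2, 5.9]
finger_gap: 0.7
```

Request:
jog_arm --moves '[[[0, 0, 40, 0, 0, 0], [-20, -45, 20, 0, 0, 0], [-20, -45, 0, 0, 0, 0], [-20, -45, 0, 0, 0, 0], [-20, -45, 0, 0, 0, 0]]]'

```text
clock: 9.4
eef_pos: [521.5, -221.1, 158.6]
eef_rot: [-2.616, 1.567, -2.607]
wrist_force: [0.7, -0.1, -1.0]
finger_gap: 0.8
```

Request:
jog_arm --moves '[[[-5, -40, 0, 0, 0, 0], [0, 0, 0, 0, 0, 0]]]' --gripper -0.2

```text
clock: 9.6
eef_pos: [513.6, -267.1, 158.7]
eef_rot: [-2.416, 1.567, -2.411]
wrist_force: [-0.8, 0.9, -0.6]
finger_gap: 13.3
```

Run:
```python
from h import *
p=st()['eef_pos']
P,im,d=grab('wrist','w6.png');np.savez('w6',im=im,d=d,**P);W=wpts(P,d);ok=d>0
near=ok&(np.hypot(W[...,0]-500,W[...,1]+275)<50)
for z0,z1 in((3,8),(20,34)):
    m=near&(W[...,2]>z0)&(W[...,2]<z1)
    if m.sum()<5: continue
    q=W[m]; print(z0,cv2.minAreaRect(q[:,:2].astype(np.float32)),q.mean(0).round(1),m.sum(),np.argwhere(m).mean(0))
f=np.load('scene0.npz');V=pts(f,f['d'])
for z0,z1 in((3,8),(20,34)):
    m=(f['d']>0)&(np.hypot(V[...,0]-500,V[...,1]+275)<50)&(V[...,2]>z0)&(V[...,2]<z1);q=V[m];print('scene',cv2.minAreaRect(q[:,:2].astype(np.float32)),q.mean(0).round(1))
```

```text
{'clock': 9.6, 'eef_pos': [513.59, -267.07, 158.74], 'eef_rot': [-2.42, 1.57, -2.41], 'wrist_force': [-0.76, 0.93, -0.55], 'finger_gap': 13.29}
3 ((496.7216796875, -277.6622314453125), (32.94490051269531, 65.3396987915039), 79.63230895996094) [ 505.9 -276.8    4.8] 608 [204.44407895 310.17434211]
20 ((484.6739501953125, -269.8729248046875), (12.809422492980957, 20.269437789916992), 71.7149887084961) [ 485.2 -269.    29.7] 294 [203.19047619 288.13945578]
scene ((502.8497619628906, -276.6329650878906), (29.493694305419922, 53.20603942871094), 70.3689193725586) [ 506.2 -277.6    4.2]
scene ((487.13616943359375, -270.4884033203125), (12.017245292663574, 21.31975555419922), 67.79125213623047) [ 489.1 -271.1   28.3]
```

View pics/w6.png

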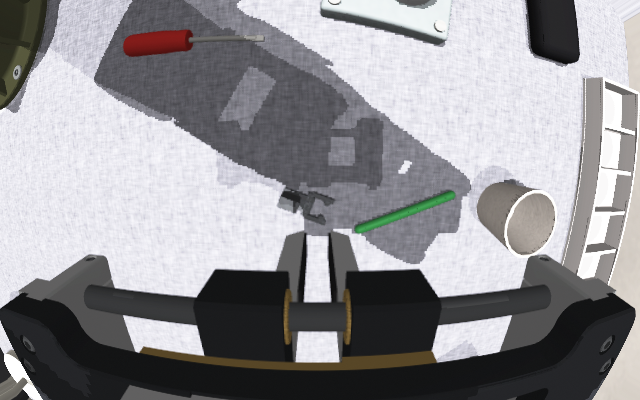

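The clip is at (305,205) with its tab on the left at (288,203) and its mouth to the lower right. The path is clear. I'll first turn the tool +71° and touch the bench behind the clip with closed fingers, to calibrate the height.

Request:
jog_arm --moves '[[[-15, 0, -10, 0, 0, 8.5], [-15, 0, -10, 0, 0, 8.5], [-15, 0, -10, 0, 0, 8.5], [-15, 0, -10, 0, 0, 8.5], [-10, 0, -10, 0, 0, 8.5]]]' --gripper -1

```text
clock: 10.15
eef_pos: [444.2, -260.3, 107.1]
eef_rot: [-2.078, 1.568, -1.318]
wrist_force: [0.0, -0.7, -1.0]
finger_gap: 0.2
```

Request:
jog_arm --moves '[[[0, 0, -15, 0, 0, 8.5], [0, 0, -15, 0, 0, 8.5], [0, 0, -15, 0, 0, 8.5], [0, 0, -15, 0, 0, 3], [0, 0, 0, 0, 0, 0]]]'

```text
clock: 10.65
eef_pos: [444.5, -254.0, 43.8]
eef_rot: [-0.435, 1.57, 0.836]
wrist_force: [0.1, -0.1, 0.7]
finger_gap: 0.6
```

```bash
cat >> h.py <<'E'
from scipy.spatial.transform import Rotation as Ro
def att():
    s=manip.read_state(); M=Ro.from_euler('xyz',s['eef_rot']).as_matrix()
    print('t',round(s['clock'],2),'p',np.round(s['eef_pos'],2).tolist(),'F',np.round(s['wrist_force'],1).tolist(),'gap',round(float(s['finger_gap']),1),'jaw yaw',round(np.degrees(np.arctan2(M[1,2],M[0,2])),2),'approach',M[:,0].round(4).tolist(),'jawz',M[2,2].round(4)); return s,M
E
python3 - <<'E'
from h import *
att()
E
```

```text
t 10.65 p [444.54, -254.01, 43.78] F [0.1, -0.1, 0.7] gap 0.6 jaw yaw 72.83 approach [0.0003, 0.0003, -1.0] jawz 0.0004
```

Request:
jog_arm --moves '[[[0, 0, -10, 0, 0, 0], [0, 0, -9, 0, 0, 0], [0, 0, 0, 0, 0, 0]]]'

```text
clock: 10.95
eef_pos: [445.6, -252.7, 24.5]
eef_rot: [-1.446, 1.569, -0.177]
wrist_force: [0.1, -0.1, 0.5]
finger_gap: 0.4
```

Request:
jog_arm --moves '[[[0, 0, -1, 0, 0, 0], [0, 0, -1, 0, 0, 0]]]'

```text
clock: 11.15
eef_pos: [446.0, -252.8, 22.8]
eef_rot: [-1.586, 1.569, -0.318]
wrist_force: [-0.6, -0.6, -0.3]
finger_gap: 0.6
```

Request:
jog_arm --moves '[[[0, 0, -0.7, 0, 0, 0], [0, 0, -0.7, 0, 0, 0]]]'

```text
clock: 11.35
eef_pos: [446.2, -253.1, 21.8]
eef_rot: [-1.656, 1.568, -0.389]
wrist_force: [0.0, 0.6, 0.3]
finger_gap: 0.4
```

Request:
jog_arm --moves '[[[0, 0, -0.7, 0, 0, 0], [0, 0, -0.7, 0, 0, 0]]]'

```text
clock: 11.55
eef_pos: [446.3, -253.2, 20.6]
eef_rot: [-1.689, 1.567, -0.422]
wrist_force: [-0.7, -0.4, 0.2]
finger_gap: 0.3
```

Request:
jog_arm --moves '[[[0, 0, -0.6, 0, 0, 0], [0, 0, -0.5, 0, 0, 0]]]'

```text
clock: 11.75
eef_pos: [446.3, -253.3, 19.5]
eef_rot: [-1.691, 1.567, -0.424]
wrist_force: [-0.7, 0.5, 0.3]
finger_gap: 0.5
```

Request:
jog_arm --moves '[[[0, 0, -0.5, 0, 0, 0]]]'

```text
clock: 11.85
eef_pos: [446.4, -253.3, 19.2]
eef_rot: [-1.678, 1.567, -0.411]
wrist_force: [-2.9, 2.4, 11.6]
finger_gap: 0.3
```

Request:
jog_arm --moves '[[[0, 0, -0.5, 0, 0, 0]]]'

```text
clock: 11.95
eef_pos: [446.4, -253.3, 19.2]
eef_rot: [-1.685, 1.567, -0.418]
wrist_force: [-4.3, 3.7, 11.5]
finger_gap: 0.7
```

Request:
jog_arm --moves '[[[0, 0, -0.5, 0, 0, 0]]]'

```text
clock: 12.05
eef_pos: [446.4, -253.3, 19.2]
eef_rot: [-1.7, 1.567, -0.434]
wrist_force: [-3.5, 1.1, 10.0]
finger_gap: 0.5
```

Run:
```python
from h import *
f=np.load('wrist0.npz');W=wpts(f,f['d']);g=lambda x0,x1,y0,y1,a,b:np.round(np.percentile(W[(f['d']>0)&(W[...,0]>x0)&(W[...,0]<x1)&(W[...,1]>y0)&(W[...,1]<y1)&(W[...,2]>a)&(W[...,2]<b)][:,2],[10,50,90]),2)
for n in('wrist0','w3'):
    f=np.load(n+'.npz');W=wpts(f,f['d']);print(n,'bench',g(480,520,-40,60,-8,8),'block',g(540,570,-60,-10,22,33),'top',g(594,610,-52,-36,70,85),'shoulder',g(580,625,-65,-20,30,34),'case',g(690,790,-60,60,30,40))
f=np.load('w6.npz');W=wpts(f,f['d']);print('w6 bench',g(440,460,-300,-230,-8,8),'tab',g(478,492,-275,-264,20,34),'block',g(540,640,-90,-10,22,33))
f=np.load('scene0.npz');W=pts(f,f['d']);print('scene bench',g(440,460,-300,-230,-8,8),'top',g(594,612,-54,-36,70,85),'tab',g(478,492,-275,-264,20,34),'block',g(540,570,-60,-10,22,33),'cup',g(500,800,-450,-200,60,85),'case',g(690,790,-60,60,30,40))
f=np.load('side0.npz');W=pts(f,f['d']);print('side bench',g(440,460,-300,-230,-8,8),'top',g(594,612,-54,-36,70,85),'block',g(540,570,-60,-10,22,33),'case',g(690,790,-60,60,30,40))
att()
```

```text
wrist0 bench [-0.64  0.37  1.36] block [27.31 28.25 29.21] top [76.86 77.78 78.62] shoulder [31.29 32.32 33.21] case [31.82 34.71 36.15]
w3 bench [-0.62  0.37  1.31] block [27.44 28.33 29.31] top [76.93 77.74 78.65] shoulder [31.27 32.16 32.99] case [31.89 34.82 36.13]
w6 bench [-0.58  0.34  1.25] tab [28.79 30.67 31.45] block [27.22 28.54 29.7 ]
scene bench [-2.06 -0.85  0.32] top [75.34 76.56 78.11] tab [28.72 29.54 30.64] block [26.25 27.3  30.05] cup [62.62 72.09 74.95] case [31.7  33.92 35.33]
side bench [-2.73 -1.38 -0.09] top [74.3  75.73 76.45] block [25.19 26.53 27.9 ] case [30.68 32.81 34.6 ]
t 12.05 p [446.37, -253.28, 19.24] F [-3.5, 1.1, 10.0] gap 0.5 jaw yaw 72.58 approach [0.0032, -0.0015, -1.0] jawz -0.0005
```

Request:
jog_arm --moves '[[[0, 0, 30, 0, 0, 0], [12, -5, 20, 0, 0, -1.3], [15, -7, 0, 0, 0, 0], [11, -4, 0, 0, 0, 0], [0, 0, 0, 0, 0, 0]]]' --gripper -0.15

```text
clock: 12.55
eef_pos: [485.2, -269.6, 71.6]
eef_rot: [-1.634, 1.567, -0.392]
wrist_force: [-0.1, -0.4, -0.9]
finger_gap: 37.1
```

Run:
```python
from h import *
att()
P,im,d=grab('wrist','w7.png');W=wpts(P,d);ok=d>0
m=ok&(np.hypot(W[...,0]-485,W[...,1]+270)<16)&(W[...,2]>25)&(W[...,2]<34);q=W[m];print(cv2.minAreaRect(q[:,:2].astype(np.float32)),q.mean(0),m.sum())
m=ok&(np.hypot(W[...,0]-505,W[...,1]+277)<45)&(W[...,2]>2.5)&(W[...,2]<8);q=W[m];print(cv2.minAreaRect(q[:,:2].astype(np.float32)),m.sum())
cv2.imwrite('pics/w7c.png',cv2.resize(im[130:330,210:430],None,fx=2.5,fy=2.5));att()
```

```text
t 12.55 p [485.19, -269.59, 71.64] F [-0.1, -0.4, -0.9] gap 37.1 jaw yaw 71.22 approach [0.0032, -0.0013, -1.0] jawz -0.0002
((484.4373779296875, -269.7782287597656), (11.71432113647461, 20.729053497314453), 70.69971466064453) [ 483.7491668  -269.76758413   30.62329418] 506
((503.9171142578125, -266.28076171875), (47.89649963378906, 63.22183609008789), 58.48607635498047) 864
t 12.6 p [484.5, -269.27, 71.33] F [-0.4, -0.6, 0.0] gap 38.8 jaw yaw 71.22 approach [0.0024, -0.0009, -1.0] jawz -0.0
```

View pics/w7c.png

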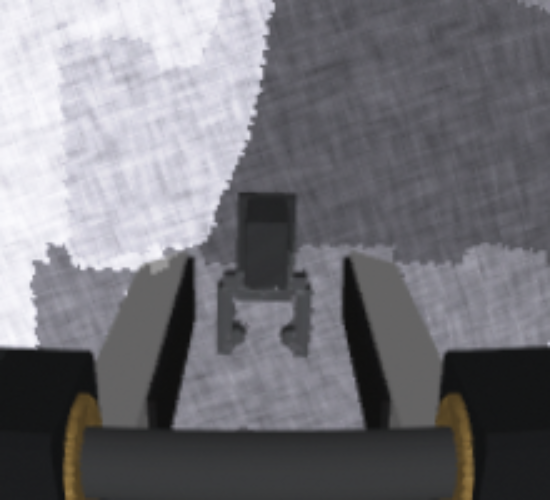

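Crop: the tab at (268,235) is centred between the fingers and aligned with them, and the fork opens downward in the image. Descending.

Request:
jog_arm --moves '[[[0, -0.4, -20, 0, 0, 0], [0, 0, -18, 0, 0, 0], [0, 0, -6, 0, 0, 0], [0, 0, 0, 0, 0, 0]]]'

```text
clock: 13.0
eef_pos: [482.4, -268.8, 25.7]
eef_rot: [-1.35, 1.57, -0.107]
wrist_force: [-1.1, 0.2, -0.3]
finger_gap: 40.0
```

Request:
jog_arm --moves '[[[2, -0.8, 0, 0, 0, 0], [0, 0, 0, 0, 0, 0], [0, 0, 0, 0, 0, 0], [0, 0, 0, 0, 0, 0], [0, 0, 0, 0, 0, 0]]]' --gripper -1 --squeeze 35

```text
clock: 13.5
eef_pos: [485.1, -270.0, 28.2]
eef_rot: [-1.69, 1.567, -0.447]
wrist_force: [-0.1, 0.9, -1.1]
finger_gap: 12.0
```

Request:
jog_arm --moves '[[[0, 0, 0, 0, 0, 0], [0, 0, 0, 0, 0, 0], [0, 0, 0, 0, 0, 0]]]'

```text
clock: 13.8
eef_pos: [485.1, -270.0, 28.4]
eef_rot: [-1.698, 1.567, -0.455]
wrist_force: [-0.1, -0.4, -0.3]
finger_gap: 11.9
```

Run:
```python
from h import *
att()
```

```text
t 13.8 p [485.07, -270.03, 28.35] F [-0.1, -0.4, -0.3] gap 11.9 jaw yaw 71.23 approach [0.0036, -0.0017, -1.0] jawz -0.0005
```

Request:
jog_arm --moves '[[[0, 0, 40, 0, 0, 0], [0, 10, 45, 0, 0, 0], [20, 46, 25, 0, 0, 0], [20, 46, 0, 0, 0, 0], [20, 46, 0, 0, 0, 0]]]'

```text
clock: 14.3
eef_pos: [541.6, -127.0, 139.6]
eef_rot: [-1.323, 1.567, -0.089]
wrist_force: [0.8, -0.4, -1.2]
finger_gap: 12.0
```

Request:
jog_arm --moves '[[[20, 40, 0, 0, 0, 0], [8, 30, 0, 0, 0, 0], [0, 0, 0, 0, 0, 0], [0, 0, 0, 0, 0, 0]]]'

```text
clock: 14.7
eef_pos: [571.7, -48.9, 140.3]
eef_rot: [-1.246, 1.566, -0.006]
wrist_force: [-0.5, -1.5, -0.4]
finger_gap: 12.0
```

Run:
```python
from h import *
s,M=att();p=s['eef_pos']
P,im,d=grab('wrist','w8.png');np.savez('w8',im=im,d=d,**P);W=wpts(P,d);ok=d>0
L=(W-p)@np.c_[[0.947,-0.322,0],[0.322,0.947,0],[0,0,1]]
for n,a in(('tab',(-25,25,-9,9,-6,8)),('fork',(5,60,-20,20,-34,-16))):
    m=ok&(L[...,0]>a[0])&(L[...,0]<a[1])&(L[...,1]>a[2])&(L[...,1]<a[3])&(L[...,2]>a[4])&(L[...,2]<a[5]);q=L[m]
    if m.sum(): print(n,m.sum(),np.percentile(q,[2,50,98],axis=0).round(1).tolist(),cv2.minAreaRect(q[:,:2].astype(np.float32)))
cv2.imwrite('pics/w8c.png',cv2.resize(im[130:330,210:430],None,fx=2.5,fy=2.5));att()
```

```text
t 14.7 p [571.71, -48.87, 140.28] F [-0.5, -1.5, -0.4] gap 12.0 jaw yaw 71.08 approach [0.0048, -0.0, -1.0] jawz 0.0015
tab 885 [[-10.6, -8.0, -5.3], [-4.3, -0.1, 3.0], [8.4, 8.0, 5.5]] ((-0.9447803497314453, 0.28655147552490234), (20.14204978942871, 17.905378341674805), 1.9262319803237915)
fork 115 [[22.1, -7.6, -25.9], [24.4, -0.1, -23.0], [39.2, 7.4, -21.7]] ((30.979713439941406, 0.005872249603271484), (15.151569366455078, 18.051958084106445), 89.13893127441406)
t 14.75 p [571.62, -49.18, 140.27] F [0.0, 0.7, -0.5] gap 11.6 jaw yaw 71.05 approach [0.0048, 0.0001, -1.0] jawz 0.0016
```

View pics/w8c.png

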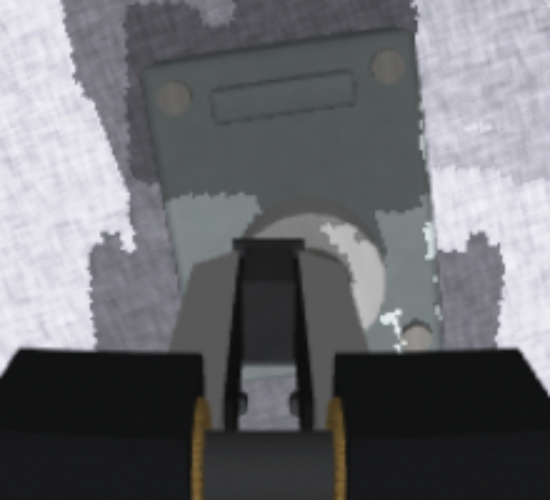

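Request:
jog_arm --moves '[[[1.5, 15.5, -12, 0, 0.25, 0], [0, 0, -12, 0, 0, 0], [0, 0, 0, 0, 0, 0]]]'

```text
clock: 15.05
eef_pos: [572.4, -34.9, 113.8]
eef_rot: [1.933, 1.57, -3.114]
wrist_force: [0.3, 0.3, -0.4]
finger_gap: 11.7
```

Request:
jog_arm --moves '[[[0, 0, -3, 0, 0, 0], [0, 0, -2, 0, 0, 0], [0, 0, 0, 0, 0, 0]]]'

```text
clock: 15.35
eef_pos: [572.1, -36.0, 107.7]
eef_rot: [1.886, 1.569, 3.122]
wrist_force: [0.1, -0.1, 0.3]
finger_gap: 11.4
```

Run:
```python
from h import *
att()
```

```text
t 15.35 p [572.07, -35.97, 107.73] F [0.1, -0.1, 0.3] gap 11.4 jaw yaw 70.77 approach [-0.0018, 0.0, -1.0] jawz -0.0006
```

Request:
jog_arm --moves '[[[1, 2, 0, 0, -0.1, 0.2], [0, 0, -0.7, 0, 0, 0], [0, 0, -0.5, 0, 0, 0]]]'

```text
clock: 15.65
eef_pos: [573.5, -34.1, 107.1]
eef_rot: [-1.35, 1.57, -0.111]
wrist_force: [0.4, 0.3, -0.3]
finger_gap: 11.9
```

Request:
jog_arm --moves '[[[0, 0, -0.5, 0, 0, 0], [0, 0, -0.5, 0, 0, 0]]]'

```text
clock: 15.85
eef_pos: [573.6, -34.1, 106.6]
eef_rot: [-1.346, 1.569, -0.108]
wrist_force: [-3.7, 0.2, 6.8]
finger_gap: 11.7
```

Request:
jog_arm --moves '[[[0, 0, -0.5, 0, 0, 0], [0, 0, -0.5, 0, 0, 0]]]'

```text
clock: 16.05
eef_pos: [573.7, -34.1, 106.6]
eef_rot: [-1.374, 1.568, -0.135]
wrist_force: [-2.2, 0.0, 4.5]
finger_gap: 11.7
```

Request:
jog_arm --moves '[[[0, 0, 4, 0, 0, 0], [-17, 6, 0, 0, 0.1, 0], [-17, 6, 0, 0, 0, 0], [0, 0, -9, 0, 0, 0], [0, 0, 0, 0, 0, 0]]]'

```text
clock: 16.55
eef_pos: [539.5, -22.0, 101.9]
eef_rot: [-1.473, 1.569, -0.235]
wrist_force: [0.6, 0.2, -0.2]
finger_gap: 11.7
```

```bash
cat >> h.py <<'E'
def rel(z=93.1,A=(602.5,-43.7)):
    s,M=att(); p=np.array(s['eef_pos']); y=np.arctan2(M[1,2],M[0,2])-np.pi/2; u=np.array([np.cos(y),np.sin(y)]);v=np.array([-u[1],u[0]])
    e=p[:2]+31.1*u-np.array(A); print('origin short of axis',-(e@u).round(2),'lateral',(e@v).round(2),'dz to target',round(z-p[2],2),'u',u.round(3),'v',v.round(3),'F along u',round(float(np.dot(s['wrist_force'][:2],u)),1))
E
python3 -c "from h import *;rel()"
```

```text
t 16.55 p [539.48, -22.03, 101.92] F [0.6, 0.2, -0.2] gap 11.7 jaw yaw 70.97 approach [0.0021, -0.0005, -1.0] jawz 0.0002
origin short of axis 35.54 lateral -0.07 dz to target -8.82 u [ 0.945 -0.326] v [0.326 0.945] F along u 0.5
```

Lateral alignment is good. Now I lower to groove height and advance in steps.

Request:
jog_arm --moves '[[[0, 0, -8.5, 0, 0, 0], [5, -1.7, 0, 0, 0.1, 0], [5, -1.7, 0, 0, 0, 0], [0, 0, 0, 0, 0, 0]]]'

```text
clock: 16.95
eef_pos: [551.9, -26.4, 92.2]
eef_rot: [-2.356, 1.57, -1.117]
wrist_force: [0.4, -0.7, -0.6]
finger_gap: 11.4
```

```bash
python3 -c "from h import *;rel()"
```

```text
t 16.95 p [551.91, -26.41, 92.22] F [0.4, -0.7, -0.6] gap 11.4 jaw yaw 70.94 approach [0.0003, -0.0006, -1.0] jawz -0.0005
origin short of axis 22.36 lateral -0.18 dz to target 0.88 u [ 0.945 -0.327] v [0.327 0.945] F along u 0.6
```

Request:
jog_arm --moves '[[[0, 0.2, 0.9, 0, 0, 0], [0, 0, 0, 0, 0, 0]]]'

```text
clock: 17.15
eef_pos: [552.3, -26.4, 93.1]
eef_rot: [-2.336, 1.57, -1.099]
wrist_force: [-0.2, 0.1, -1.3]
finger_gap: 11.5
```

Request:
jog_arm --moves '[[[2, -0.7, 0, 0, 0, 0], [1.5, -0.5, 0, 0, 0, 0]]]'

```text
clock: 17.35
eef_pos: [555.9, -27.6, 93.3]
eef_rot: [-2.148, 1.57, -0.91]
wrist_force: [-0.1, -0.8, -0.0]
finger_gap: 11.7
```

```bash
python3 -c "from h import *;rel()"
```

```text
t 17.35 p [555.94, -27.62, 93.35] F [-0.1, -0.8, -0.0] gap 11.7 jaw yaw 70.93 approach [0.0005, -0.0006, -1.0] jawz -0.0004
origin short of axis 18.16 lateral -0.02 dz to target -0.25 u [ 0.945 -0.327] v [0.327 0.945] F along u 0.1
```

Next is the critical 16–18 mm zone. Steps of about 1 mm.

Request:
jog_arm --moves '[[[1, -0.35, -0.2, 0, 0, 0], [1, -0.35, 0, 0, 0, 0]]]'

```text
clock: 17.55
eef_pos: [558.2, -28.4, 93.3]
eef_rot: [-1.908, 1.57, -0.67]
wrist_force: [-0.3, 0.1, -0.4]
finger_gap: 11.9
```

Request:
jog_arm --moves '[[[1, -0.35, 0, 0, 0, 0], [1, -0.35, 0, 0, 0, 0]]]'

```text
clock: 17.75
eef_pos: [560.4, -29.1, 93.3]
eef_rot: [-1.912, 1.57, -0.674]
wrist_force: [0.3, 1.0, -0.4]
finger_gap: 11.9
```

```bash
python3 -c "from h import *;rel()"
```

```text
t 17.75 p [560.4, -29.11, 93.3] F [0.3, 1.0, -0.4] gap 11.9 jaw yaw 70.94 approach [0.0008, -0.0007, -1.0] jawz -0.0003
origin short of axis 13.46 lateral 0.05 dz to target -0.2 u [ 0.945 -0.327] v [0.327 0.945] F along u -0.1
```

In the groove: past 16 mm with no force. Continuing to the noses.

Request:
jog_arm --moves '[[[1, -0.35, 0, 0, 0, 0], [1, -0.35, 0, 0, 0, 0]]]'

```text
clock: 17.95
eef_pos: [562.4, -29.9, 93.3]
eef_rot: [-2.264, 1.57, -1.025]
wrist_force: [-1.6, -0.7, -0.5]
finger_gap: 11.9
```

Request:
jog_arm --moves '[[[1, -0.35, 0, 0, 0, 0], [0.7, -0.25, 0, 0, 0, 0]]]'

```text
clock: 18.15
eef_pos: [563.4, -30.4, 92.8]
eef_rot: [1.996, 1.568, -3.049]
wrist_force: [-4.3, 1.7, 0.3]
finger_gap: 11.7
```

Request:
jog_arm --moves '[[[1, -0.35, 0, 0, 0, 0]]]'

```text
clock: 18.25
eef_pos: [564.0, -30.6, 92.5]
eef_rot: [1.884, 1.567, 3.122]
wrist_force: [-4.4, 1.2, -0.1]
finger_gap: 11.8
```

```bash
python3 -c "from h import *;rel()"
```

```text
t 18.25 p [563.97, -30.64, 92.52] F [-4.4, 1.2, -0.1] gap 11.8 jaw yaw 70.93 approach [-0.0037, 0.0001, -1.0] jawz -0.0011
origin short of axis 9.58 lateral -0.25 dz to target 0.58 u [ 0.945 -0.327] v [0.327 0.945] F along u -4.5
```

Request:
jog_arm --moves '[[[1.4, -0.3, 0.3, 0, -0.15, 0]]]'

```text
clock: 18.35
eef_pos: [565.0, -30.8, 92.6]
eef_rot: [1.765, 1.568, 3.003]
wrist_force: [-5.8, 0.9, -0.9]
finger_gap: 11.9
```

Request:
jog_arm --moves '[[[1.5, -0.4, 0.2, 0, -0.1, 0]]]'

```text
clock: 18.45
eef_pos: [566.3, -31.2, 92.5]
eef_rot: [1.639, 1.569, 2.878]
wrist_force: [-4.3, 0.8, 0.5]
finger_gap: 11.7
```

Request:
jog_arm --moves '[[[1.5, -0.5, 0.2, 0, -0.1, 0]]]'

```text
clock: 18.55
eef_pos: [567.8, -31.7, 92.6]
eef_rot: [0.026, 1.57, 1.264]
wrist_force: [-2.5, -0.4, -0.1]
finger_gap: 11.6
```

```bash
python3 -c "from h import *;rel()"
```

```text
t 18.55 p [567.79, -31.74, 92.65] F [-2.5, -0.4, -0.1] gap 11.6 jaw yaw 70.94 approach [0.0001, 0.0004, -1.0] jawz 0.0004
origin short of axis 5.61 lateral -0.03 dz to target 0.45 u [ 0.945 -0.327] v [0.327 0.945] F along u -2.3
```

Request:
jog_arm --moves '[[[1.2, -0.4, 0.2, 0, 0, 0], [1.2, -0.4, 0, 0, 0, 0]]]'

```text
clock: 18.75
eef_pos: [571.1, -32.9, 93.2]
eef_rot: [-1.294, 1.569, -0.056]
wrist_force: [0.1, -1.4, -0.5]
finger_gap: 11.7
```

Request:
jog_arm --moves '[[[1, -0.35, 0, 0, 0, 0]]]'

```text
clock: 18.85
eef_pos: [572.6, -33.4, 93.4]
eef_rot: [-1.328, 1.567, -0.09]
wrist_force: [0.9, 0.6, -0.3]
finger_gap: 11.4
```

Request:
jog_arm --moves '[[[1, -0.35, 0, 0, 0, 0]]]'

```text
clock: 18.95
eef_pos: [573.2, -33.5, 93.4]
eef_rot: [-1.118, 1.569, 0.12]
wrist_force: [-10.0, 2.9, 5.3]
finger_gap: 11.7
```

```bash
python3 -c "from h import *;rel()"
```

```text
t 18.95 p [573.22, -33.55, 93.38] F [-10.0, 2.9, 5.3] gap 11.7 jaw yaw 70.93 approach [0.0018, 0.0002, -1.0] jawz 0.0008
origin short of axis -0.11 lateral 0.03 dz to target -0.28 u [ 0.945 -0.327] v [0.327 0.945] F along u -10.4
```

The clip is at its stop, home at 0 mm. Relaxing, releasing and lifting straight up.

Request:
jog_arm --moves '[[[0, 0, 0, 0, 0, 0], [0, 0, 0, 0, 0, 0]]]'

```text
clock: 19.15
eef_pos: [572.9, -33.4, 93.3]
eef_rot: [-0.369, 1.57, 0.869]
wrist_force: [-1.9, -0.3, 0.1]
finger_gap: 11.6
```

Request:
jog_arm --moves '[[[0, 0, 0, 0, 0, 0], [0, 0, 0, 0, 0, 0], [0, 0, 0, 0, 0, 0], [0, 0, 0, 0, 0, 0]]]' --gripper -0.3

```text
clock: 19.55
eef_pos: [574.0, -33.5, 93.9]
eef_rot: [-1.179, 1.567, 0.059]
wrist_force: [0.4, -0.1, 0.1]
finger_gap: 32.8
```

Request:
jog_arm --moves '[[[0, 0, 20, 0, 0, 0], [0, 0, 30, 0, 0, 0], [0, 0, 40, 0, 0, 0], [-15, 5, 20, 0, 0, 0], [0, 0, 0, 0, 0, 0]]]'

```text
clock: 20.05
eef_pos: [558.1, -28.4, 206.9]
eef_rot: [-1.067, 1.568, 0.171]
wrist_force: [1.1, -1.2, -0.9]
finger_gap: 33.0
```

Run:
```python
from h import *
att()
P,im,d=grab('wrist','w9.png');W=wpts(P,d);ok=d>0
u=np.array([.945,-.327,0]);L=(W-np.array([602.5,-43.7,0]))@np.c_[u,[.327,.945,0],[0,0,1]]
def b(n,a):
    m=ok&(L[...,0]>a[0])&(L[...,0]<a[1])&(abs(L[...,1])<a[2])&(L[...,2]>a[3])&(L[...,2]<a[4]);q=L[m];print(n,m.sum(),np.percentile(q,[2,50,98],axis=0).round(1).tolist() if m.any() else '')
b('tab',(-60,-15,12,85,102));b('clip flat',(-22,-12.5,12,60,75));b('top',(-9,9,9,73,82));b('legs',(-5,15,17,62,73));b('roller',(-30,30,30,48,58))
S,si,sd=grab('side');c=cv2.resize(si[130:235,310:420],None,fx=4,fy=4,interpolation=cv2.INTER_CUBIC)
w=cv2.resize(im[120:280,230:400],None,fx=2,fy=2);o=np.zeros((440,790,3),np.uint8);o[:420,:440]=c;o[:320,445:785]=w;cv2.imwrite('pics/final.png',o)
```

```text
t 20.05 p [558.07, -28.39, 206.92] F [1.1, -1.2, -0.9] gap 33.0 jaw yaw 70.93 approach [0.0025, 0.0004, -1.0] jawz 0.0012
tab 285 [[-44.8, -5.4, 90.2], [-35.3, 0.1, 92.9], [-25.5, 5.7, 94.7]]
clip flat 110 [[-21.4, -11.0, 65.7], [-14.9, 0.2, 69.0], [-12.6, 11.4, 70.2]]
top 293 [[-8.5, -8.9, 76.4], [-0.1, -0.8, 77.9], [8.4, 8.3, 79.4]]
legs 110 [[-4.6, -14.3, 68.7], [4.3, 11.6, 70.9], [11.1, 14.8, 72.3]]
roller 790 [[-23.2, -25.7, 50.6], [-3.2, -9.3, 54.3], [24.6, 25.1, 55.8]]
```

View pics/final.png

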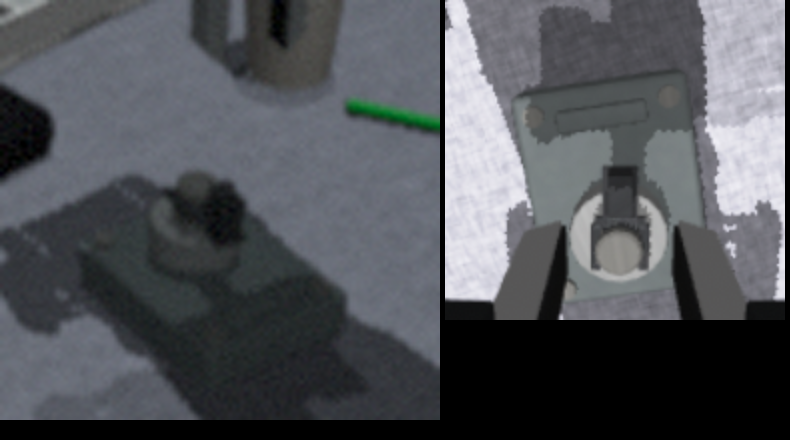

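The wrist view shows the clip seated round the axle at (620,245) with the roller below it and the fingers clear. The side view agrees, and the other objects are in place. Handing in.

```bash
python3 -c "from h import *;print(manip.sign_off())"
```

```text
the job is handed in; nothing more can be done
None
```

The roller is on the axle, flat on its shoulder, and the clip is snapped home in the groove. I handed the job in at about 20 s of the 67 s allowed. The sign-off gives no verdict.

- **Roller:** I used the large silver ring. After release its top read 54.0 mm, which is the expected 32 + 22 mm.
- **Clip:** I found the groove height by touching the axle's top with the held clip's underside, then going 13.5 mm lower. The clip passed the 16–18 mm stop zone with no force. The noses snapped over at about 6 N, and the clip met its stop at about 10 N with its origin 0.1 mm past the axis. No contact with the axle went above about 12 N.
- **Last checks:** After release the clip stayed on by itself around the axle, and the gripper was clear and touching nothing. I saw no other object moved.
- **Disagreement on height:** Touching the axle's top with the closed fingers gave about 79 mm, while the cameras gave about 77.5 mm. I did not resolve this, but touching with the clip itself made the insertion independent of it.
- **Clip droop:** The tab end hangs slightly, about 5°. I take this to be the groove's 2 mm of clearance letting it settle under its own weight.

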